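Show the exposure test slide on the light pad, label up

TASK

Of the two small glass plates standing in their stands, take the exposure test slide, the one with a notched corner at its frosted end, and present it over the middle of the light pad: held level, orange label up, about 10 cm above the pad, with its frosted end pointing to the pad's green mark. Finish while still holding it there, with nothing but the gripper carrying it, and leave the plain glass plate and the other things on the bench where they are.

Things in the scene. Friction and masses are not known exactly. Their poses are not given: they have to be found in the camera images.
- test_slide: Stiff clear glass plate 60 x 48 x 6 mm, 50 g, standing on a long edge. Origin: its middle. x to the frosted end (+-30 mm), y out of the label face (+-3), z to the notched edge, up as it stands (+-24). Frosted: last 20 mm, white both faces, 8 mm square notch in its upper corner (x 22 to 30, z 16 to 24); orange label there on the +y face only. Both end faces are free to grip.
- green_mark (a point): Middle of the green mark on the light pad, 74 mm from the pad's middle along the pad's +x, on its top; axes as the pad's.
- slide_stand: Fixed stand of the test slide: foot 80 mm across, 8 mm high; grey block 36 mm (x) by 28 mm, 44 mm high. Groove along x, 7.5 mm wide, open at top and ends, floor at 30 mm: the slide's middle is 54 mm up, 12 mm overhang each end; lift straight up. Origin: middle of underside, z up, axes as the slide's. Left or right of the pad; label faces the far side of the bench, from hard left to hard right.
- cover_glass: Bystander: plain clear greenish glass plate, 60 x 48 x 6 mm, without notch, frosted end or label, standing in the other stand. Origin at its middle, axes as for the slide (x along the length, z up).
- glass_stand: Fixed stand of the plain plate, identical to the slide's stand.
- light_pad: Fixed flat light pad, 160 x 160 mm and 12 mm high, aluminium rim and white top. Origin at the middle of its underside, z up. A green mark 50 mm long lies along the middle of its +x edge, so the frosted end has to point along the pad's +x (roughly away from the robot).
- tape_roll: Bystander: yellow roll of tape lying flat, 70 mm across, 22 mm high. Origin at the middle of its underside.
- ink_jar: Bystander: ink jar, 60 mm across, 60 mm high, black lid. Origin at the middle of its underside.
- squeegee: Bystander: wooden hand squeegee with a green blade lying flat, 160 mm long (y), 56 mm wide (x), 24 mm high. Origin near the middle of its underside.
Not all that is in view belongs to the job. Leave any yellow look-alike of the test_slide alone. What is shaped like the slide_stand but purple is not meant.

How it is judged:
By the outcome, as a careful person would: the job done as asked, in the order asked, and still so for the second after the job is handed in, while the arm keeps its last pose, push and grip.
It also fails if it takes over 42 s, if anything falls off the work surface, if the arm or the gripper's body presses on something with over 40 N, if the wrist force passes 120 N, or if a joint passes its speed limit or range.

ROBOT

A 7-joint arm with a two-finger parallel gripper is mounted at the origin on the work surface. World frame = base frame: x ahead of the robot, y to its left, z up, the work surface at z = 0. Lengths are in m, angles in rad, forces in N, time in s.
With the tool pointing down it reaches from about 0.425 to 0.925 m from the base axis. Payload 6.8 kg.
Tool frame: the origin (TCP) lies at the very end of the fingers, on their centre line; the grasp point (between the pads) lies 19 mm behind it; z points along the fingers, y is the line along which they close (so a half turn about z gives the same grasp; the last joint's range is limited). The gripper opens to 85 mm and grips with 20 to 120 N. Pads are 22 mm wide; open, the fingers measure 114 mm over their backs; the gripper's body (76 mm by 85 mm) begins 54 mm behind the grasp point. The pads swing forward as they close: fully open they stand 13 mm farther back than shut.
Start: joints at [-1.299, 0.477, 0.022, 1.555, -0.011, 1.109, -0.083], TCP at [0.25, 0.627, 0.231] pointing down, gripper open.
Joint ranges: [-2.96, 2.96], [-0.34, 2.1], [-1.41, 1.46], [0.24, 2.44], [-1.37, 4.51], [0.17, 1.92], [-2.96, 2.96]. Speed limits (rad/s): [2.39, 2.39, 3.14, 3.14, 3.14, 3.14, 3.14].

INTERFACE

Orientations are given as a unit quaternion [w, x, y, z].
In Python, from station import get_obs, read_camera, hand_in gives the robot as it stands.
- The arm moves only by the tool arm_command, never from a script. Its argument "commands" is one flat list of numbers, 7 for each row, row after row: the shift along the tool's x, y, z in m, then the turn, a rotation vector about the tool's x, y, z in degrees, then the opening, from 0 (shut) to 1 (fully open). In form: [tx, ty, tz, rx, ry, rz, fingers, tx, ty, tz, rx, ry, rz, fingers, ...]. A call has 1 to 8 rows; each row is the pose to reach, as a shift and turn from the pose commanded when the call began, along the tool's axes at that moment; what a row does not reach only later rows make up. A row lasts 1/10 s, in which the tool goes at most 50 mm and 8.59 degrees, less where a joint would pass 70% of its speed; a pose out of reach is approached as far as the arm can. A call with a gripper value outside its range is refused whole. The fingers move at their own pace and stop on an object; "force" is the grip in N (left out, the last holds). Time passes only in rows, so rows that repeat a pose let the fingers close. It gives the time, the measured TCP pose, the force, the opening and the grip force at its end, in the units of the state.
- get_obs(): the state, without advancing time (a new reading comes with each control period).
- read_camera(name): name is "scene" or "top" or "wrist"; returns a dict with "img" (480x640x3 uint8, red, green, blue), "camera_matrix" (3x3 intrinsics, pixels), "pose" (4x4, takes a point from camera to world coordinates). Camera axes: x right, y down, z forward; pixel columns grow to the right and rows downward; lengths in m; the calibration is good to about 2 mm. A picture is of the moment at which its call begins. There is no depth.
- hand_in(): hands the job in; it is judged then, once.
The state is a dict: "t": time; "q": joint angles; "joint_vel": joint speeds; "joint_torque": joint torques, N m; "eef_pos": TCP position; "tool_rot": TCP orientation; "contact_force": force on the tool from outside, world axes, zero at the start; "torque": the same for the moment, N m; "gripper_width": opening from 0.0 (shut) to 1.0 (fully open); "grasp_force": force on a finger pad.
Only numpy, scipy, OpenCV 4.12 (cv2) and the standard library are available. Lean on these libraries where they do the work, as an engineer would, in place of code of your own. Each camera call takes 0.05 s, during which the arm holds its last target. There are 200 camera calls.

## Working session

There is one attempt and no reset: what is moved stays moved. The work goes in short steps, Python scripts to look and compute and a tool call to move; the robot and the scene stay as the last step left them, time stands still between calls to the robot, and variables do not carry over. Pictures are saved under pics/ and viewed, at most 10 in all, crops included, and the job is handed in when it is done.

Besides the shell and the picture viewer there is one more tool, called after "Call:" as name(argument=value, ...), one argument or row to a line, values as JSON. arm_command: Moves the arm, as the interface text tells. Its arguments: {"type":"object","properties":{"commands":{"type":"array","items":{"type":"number"}},"force":{"type":"number"}},"required":["commands"]}

```bash
mkdir -p pics; python3 - <<'E'
from station import *
import cv2,numpy as np
o=get_obs();print(o['t'],o['eef_pos'],o['tool_rot'])
for n in('top','scene'):
    c=read_camera(n);cv2.imwrite(f'pics/{n}0.png',c['img'][...,::-1]);np.savez(f'pics/{n}0.npz',**c);print(n,c['camera_matrix'].round(1).tolist(),c['pose'].round(3).tolist())
E
```

```text
0.0 [0.25005493 0.62632896 0.230311  ] [-1.08537930e-04  1.88767892e-01  9.82021303e-01 -9.11932982e-04]
top [[441.4, 0.0, 319.2], [0.0, 441.4, 237.3], [0.0, 0.0, 1.0]] [[0.007, -0.983, 0.185, 0.415], [-1.0, -0.008, -0.008, 0.049], [0.009, -0.185, -0.983, 0.819], [0.0, 0.0, 0.0, 1.0]]
scene [[483.7, 0.0, 310.3], [0.0, 483.7, 241.6], [0.0, 0.0, 1.0]] [[0.854, 0.278, -0.44, 0.922], [0.52, -0.486, 0.702, -0.511], [-0.019, -0.828, -0.56, 0.522], [0.0, 0.0, 0.0, 1.0]]
```

View pics/top0.png

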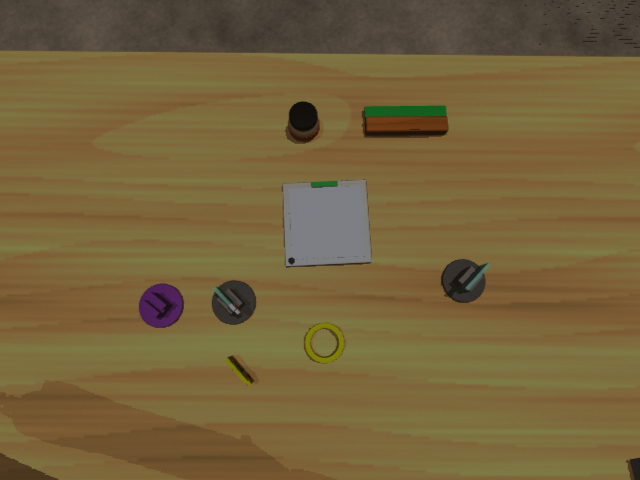

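View pics/scene0.png

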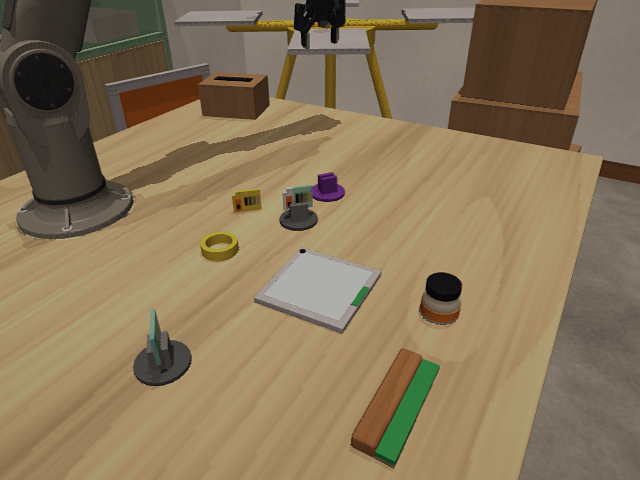

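Top view: the pad is at (327,223) with the green mark at (324,184). Candidates are the plate in the grey stand at top (232,300) / scene (297,197), the plate in the grey stand at top (467,278) / scene (155,335), the yellow look-alike lying at top (240,370), and the empty purple stand at top (160,305). The first looks right, with white and orange in the scene view. I'll check it in one close crop.

```bash
python3 - <<'E'
import cv2,numpy as np
s=cv2.imread('pics/scene0.png');t=cv2.imread('pics/top0.png')
f=lambda im,u,v:cv2.resize(im[v-30:v+30,u-38:u+38],(380,300),interpolation=cv2.INTER_CUBIC)
a=np.vstack([np.hstack([f(s,297,205),f(s,160,345)]),np.hstack([f(t,232,300),f(t,465,280)])])
cv2.imwrite('pics/crop.png',np.clip(a*1.4,0,255).astype('uint8'))
E
```

```text
(no output)
```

View pics/crop.png

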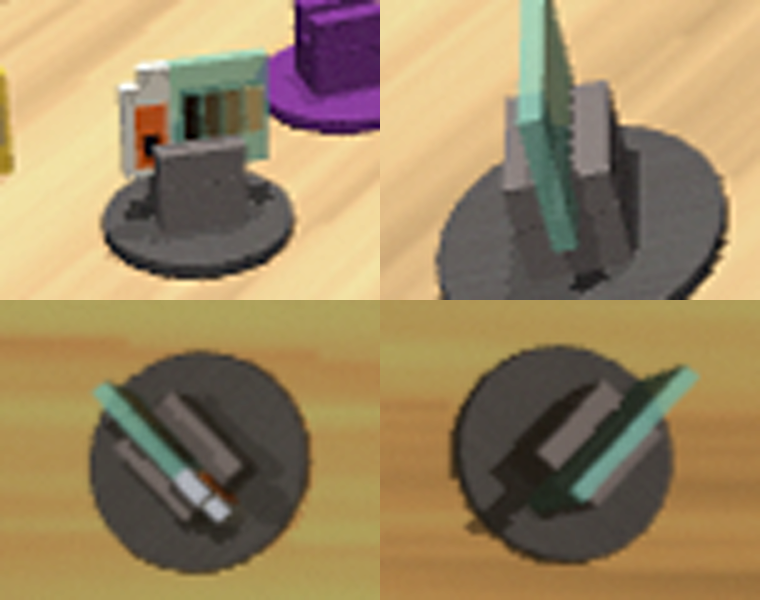

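The crops confirm it. The slide at top (232,300) has a white frosted end with a notch and an orange label, and the label faces far right. The plate at top (465,280) is plain. The frosted end points to the lower right in the top view, towards the robot. Next I measure the stand foot, the slide's top edge and the pad.

```bash
cat > h.py <<'E'
import cv2,numpy as np
def ray(c,uv,z):
    K,P=c['camera_matrix'],c['pose'];d=P[:3,:3]@np.linalg.solve(K,[uv[0],uv[1],1]);o=P[:3,3]
    return o+d*(z-o[2])/d[2]
def proj(c,p):
    P=c['pose'];q=c['camera_matrix']@(P[:3,:3].T@(np.asarray(p)-P[:3,3]));return q[:2]/q[2]
def big(m):
    k=max(cv2.findContours(m.astype('uint8'),cv2.RETR_EXTERNAL,cv2.CHAIN_APPROX_NONE)[0],key=cv2.contourArea);return k
E
python3 - <<'E'
from h import *
c=dict(np.load('pics/top0.npz'));hsv=cv2.cvtColor(c['img'],cv2.COLOR_RGB2HSV);im=c['img'].astype(int)
H,S,V=[hsv[...,i].astype(int) for i in range(3)]
def win(m,u,v,r):
    w=np.zeros_like(m);w[v-r:v+r,u-r:u+r]=1;return m&w
# foot: not wood (wood hue ~15-25, saturated)
wood=(S>90)&(H>8)&(H<32)
k=big(win(~wood,232,301,27));e=cv2.minEnclosingCircle(cv2.convexHull(k));el=cv2.fitEllipse(cv2.convexHull(k))
print('foot',el,ray(c,el[0],.006),'r',[np.linalg.norm(ray(c,np.array(el[0])+d,.008)-ray(c,el[0],.008)) for d in([el[1][0]/2,0],[0,el[1][1]/2])])
g=win((H>60)&(H<95)&(S>40)&(V>80),232,301,27);k=big(g);r=cv2.minAreaRect(k);b=cv2.boxPoints(r)
print('green',r,[ray(c,p,.078).round(4).tolist() for p in b])
wh=win((V>140)&(S<40),232,301,27);print('white px',np.argwhere(wh).mean(0)[::-1],wh.sum(),ray(c,np.argwhere(wh).mean(0)[::-1],.076))
p=win((V>95)&(S<60),327,223,60);k=big(cv2.morphologyEx(p.astype('uint8'),cv2.MORPH_CLOSE,np.ones((5,5))));r=cv2.minAreaRect(k);b=cv2.boxPoints(r)
w=np.array([ray(c,x,.012) for x in b]);print('pad',w.round(4).tolist(),w.mean(0),[np.linalg.norm(w[i]-w[i-1]) for i in range(4)])
g=win((H>45)&(H<80)&(S>150),324,184,14);m=np.argwhere(g).mean(0)[::-1];print('mark',m,g.sum(),ray(c,m,.012))
E
```

```text
foot ((232.2373809814453, 301.2506408691406), (42.925201416015625, 45.670013427734375), 113.35124206542969) [0.44764844 0.19991246 0.006     ] r [np.float64(0.03892944832892906), np.float64(0.04072201013321342)]
green ((221.3848876953125, 295.64715576171875), (22.728919982910156, 3.1329050064086914), 47.48955154418945) [[0.4658, 0.2202, 0.078], [0.4694, 0.2165, 0.078], [0.4419, 0.1897, 0.078], [0.4384, 0.1934, 0.078]]
white px [nan nan] 0 [nan nan nan]
pad [[0.6703, 0.1148, 0.012], [0.6797, -0.0487, 0.012], [0.5211, -0.0535, 0.012], [0.5126, 0.1043, 0.012]] [0.59595703 0.0291976  0.012     ] [np.float64(0.15804943997156715), np.float64(0.16377761126211515), np.float64(0.15864080378289117), np.float64(0.15809098323712328)]
mark [323.44339623 183.56603774] 106 [0.67049486 0.03508772 0.012     ]<stdin>:12: RuntimeWarning: Mean of empty slice.
  ret = um.true_divide(
```

Measurements agree with the given sizes: the pad comes out about 159 mm square, the mark is 75 mm from its middle, the foot is about 40 mm in radius, and the green part of the edge is about 39 mm against 40. The slide is at about (0.447, 0.199) with its x at -135.6°. The pad is at (0.596, 0.030) with a yaw of about 3°. My plan is to grip the end faces with the tool tilted 45° from the label side, then roll to the presenting pose.

```bash
cat >> h.py <<'E'
from scipy.spatial.transform import Rotation as Ro
def cur():
    from station import get_obs
    o=get_obs();w,x,y,z=o['tool_rot'];return o,np.array(o['eef_pos']),Ro.from_quat([x,y,z,w])
def toolR(X,Y,a,s):  # slide axes X,Y ; tilt a deg; tool y = s*X
    X=np.array(X)/np.linalg.norm(X);Y=np.array(Y)/np.linalg.norm(Y);Z=np.cross(X,Y);a=np.radians(a)
    tz=-np.cos(a)*Z-np.sin(a)*Y;ty=s*X;return Ro.from_matrix(np.c_[np.cross(ty,tz),ty,tz])
def go(p,R):
    o,p0,R0=cur();print('t',round(o['t'],2),'q',np.round(o['q'],2),'p',p0.round(4),'w',round(o['gripper_width'],3),'F',round(o['grasp_force'],1))
    print('shift',R0.inv().apply(p-p0).round(4),'rot',np.degrees((R0.inv()*R).as_rotvec()).round(2))
S=np.array([.447,.1987,.054]);ang=np.radians(-135.6);SX=[np.cos(ang),np.sin(ang),0];SY=[-np.sin(ang),np.cos(ang),0]
pa=np.radians(3);PX=[np.cos(pa),np.sin(pa),0];PY=[0,0,1];PAD=np.array([.596,.030,.012])
def grasp(back,a=45,s=-1):
    R=toolR(SX,SY,a,s);go(S+R.as_matrix()[:,2]*(.024-back),R)
def present(h,a=45,s=-1,d=.024,off=(0,0,0)):
    R=toolR(PX,PY,a,s);go(PAD+[0,0,h]+np.array(off)+R.as_matrix()[:,2]*d,R)
E
python3 -c "
from h import *
grasp(.2);grasp(.2,s=1)"
```

```text
t 0.1 q [-1.3   0.48  0.02  1.56 -0.01  1.11 -0.08] p [0.2501 0.6264 0.2304] w 0.998 F 0.0
shift [-0.4553 -0.3744  0.0526] rot [-9.45 44.36 22.56]
t 0.1 q [-1.3   0.48  0.02  1.56 -0.01  1.11 -0.08] p [0.2501 0.6264 0.2304] w 0.998 F 0.0
shift [-0.4553 -0.3744  0.0526] rot [ -60.31  -12.84 -145.51]
```

Call:
arm_command(
  commands=[-0.04,-0.03,0,0,0,0,1,-0.08,-0.065,0,-1,5,3,1,-0.12,-0.1,0.01,-2,10,5,1,-0.16,-0.13,0.02,-3,15,8,1,-0.2,-0.165,0.02,-4,20,10,1,-0.24,-0.2,0.03,-5,25,13,1,-0.28,-0.23,0.03,-6,30,15,1,-0.32,-0.26,0.04,-7,35,18,1],
)

```text
t: 0.9
eef_pos: [0.4443, 0.2786, 0.1947]
tool_rot: [-0.283, 0.329, 0.893, 0.117]
contact_force: [1.9, 0.4, -0.1]
gripper_width: 1.003
grasp_force: 0.0
```

```bash
python3 -c "
from h import *
grasp(.2)"
```

```text
t 0.9 q [-0.41  0.47  0.08  1.82 -0.61  1.24  0.85] p [0.4443 0.2786 0.1947] w 1.003 F 0.0
shift [-0.1534 -0.0692 -0.0922] rot [-2.06  9.24  4.47]
```

Call:
arm_command(
  commands=[-0.04,-0.017,-0.023,-0.5,2.3,1,1,-0.08,-0.035,-0.046,-1,4.6,2.2,1,-0.12,-0.052,-0.07,-1.5,7,3.3,1,-0.153,-0.069,-0.092,-2,9.2,4.5,1,-0.153,-0.069,-0.092,-2,9.2,4.5,1,-0.153,-0.069,-0.092,-2,9.2,4.5,1],
)

```text
t: 1.5
eef_pos: [0.5332, 0.1106, 0.1774]
tool_rot: [-0.352, 0.359, 0.852, 0.146]
contact_force: [-0.2, 1.7, 0.5]
gripper_width: 0.998
grasp_force: 0.0
```

```bash
python3 -c "
from h import *
grasp(.2);present(.15)
from station import read_camera
c=read_camera('wrist');cv2.imwrite('pics/w1.png',c['img'][...,::-1]);np.savez('pics/w1.npz',**c)
X,Y=np.array(SX),np.array(SY);Z=np.array([0,0,1])
for a,z in((-30,24),(30,16),(22,24),(22,16),(-30,-24),(30,-24)): print(a,z,proj(c,S+X*a/1e3+Y*.003+Z*z/1e3).round(1))
"
```

```text
t 1.5 q [-0.12  0.67  0.16  1.62 -0.6   1.52  1.05] p [0.5332 0.1106 0.1774] w 0.998 F 0.0
shift [-0.0001  0.     -0.0016] rot [-0.18  0.2  -0.23]
t 1.5 q [-0.12  0.67  0.16  1.62 -0.6   1.52  1.05] p [0.5332 0.1106 0.1774] w 0.998 F 0.0
shift [-0.0858 -0.0001 -0.0396] rot [  -0.4   -39.19 -146.05]
-30 24 [352.5 200.4]
30 16 [275.6 206.5]
22 24 [285.1 200.7]
22 16 [285.8 206.5]
-30 -24 [347.9 231.5]
30 -24 [279.6 231.8]
```

View pics/w1.png

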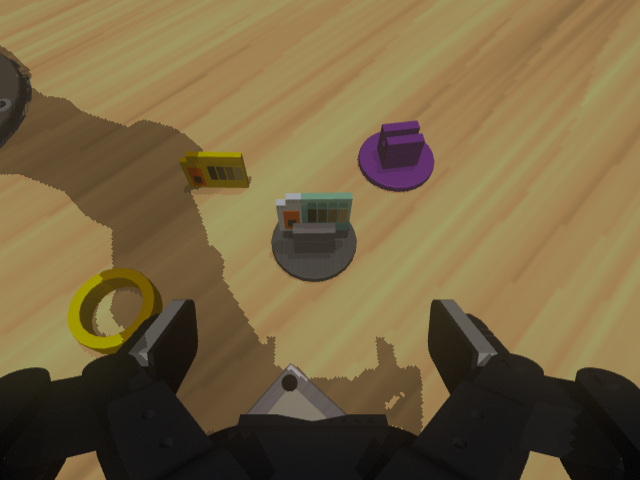

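The wrist view shows the slide at (277–352, 194–230) between the open fingers. The prediction was 276–352, so it is centred. The tape and the purple stand are clear of the path, so I advance.

Call:
arm_command(
  commands=[0,0,0.04,0,0,0,1,0,0,0.08,0,0,0,1,0,0,0.11,0,0,0,1,0,0,0.14,0,0,0,1,0,0,0.16,0,0,0,1,0,0,0.18,0,0,0,1,0,0,0.198,0,0,0,1,0,0,0.198,0,0,0,1],
)

```text
t: 2.35
eef_pos: [0.4313, 0.2142, 0.0377]
tool_rot: [-0.354, 0.355, 0.853, 0.145]
contact_force: [1.0, 0.6, -0.1]
gripper_width: 1.0
grasp_force: 0.0
```

```bash
python3 -c "
from h import *
grasp(0)
from station import read_camera
c=read_camera('wrist');cv2.imwrite('pics/w2.png',c['img'][...,::-1])
X,Y=np.array(SX),np.array(SY);Z=np.array([0,0,1])
for a,z in((-30,24),(30,16),(22,24),(22,16)): print(a,z,proj(c,S+X*a/1e3+Y*.003+Z*z/1e3).round(1))
"
```

```text
t 2.35 q [-0.23  0.75  0.05  1.9  -0.74  1.14  1.14] p [0.4313 0.2142 0.0377] w 1.0 F 0.0
shift [-0.004   0.0004 -0.0031] rot [-0.54  0.01  0.14]
-30 24 [422.8 348. ]
30 16 [213.  353.2]
22 24 [235.2 346.8]
22 16 [240.  353.4]
```

View pics/w2.png

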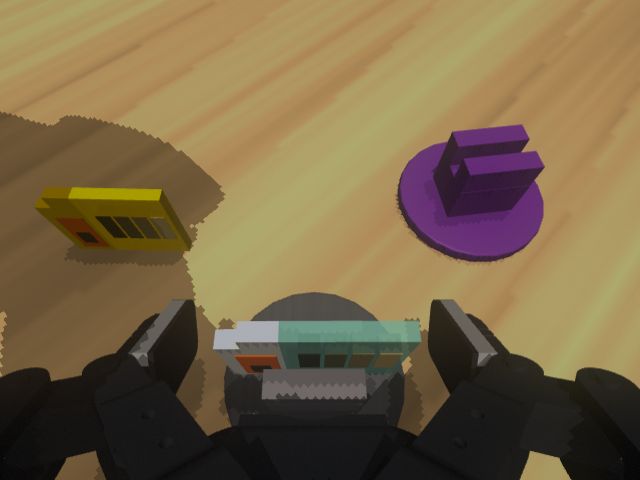

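The slide sits at (214–420, 322–370), centred between the pads and within about 2 mm of the prediction. I make a small correction and close.

Call:
arm_command(
  commands=[-0.003,0,-0.003,0,0,0,1,-0.003,0,-0.003,0,0,0,1,-0.003,0,-0.003,0,0,0,0.8,-0.003,0,-0.003,0,0,0,0.5,-0.003,0,-0.003,0,0,0,0.2,-0.003,0,-0.003,0,0,0,0,-0.003,0,-0.003,0,0,0,0,-0.003,0,-0.003,0,0,0,0],
  force=45,
)

```text
t: 3.2
eef_pos: [0.4384, 0.2077, 0.0384]
tool_rot: [-0.352, 0.358, 0.853, 0.146]
contact_force: [0.8, -2.3, 5.0]
gripper_width: 0.691
grasp_force: 48.0
```

```bash
python3 -c "
from h import *
grasp(0)
o,p,R=cur();print('up in tool',R.inv().apply([0,0,.1]).round(4))
"
```

```text
t 3.2 q [-0.22  0.75  0.06  1.89 -0.73  1.15  1.14] p [0.4384 0.2077 0.0384] w 0.691 F 48.0
shift [ 0.0022 -0.0001  0.0041] rot [-0.19  0.24 -0.04]
up in tool [ 0.0704 -0.0003 -0.071 ]
```

Gripped at a width of 0.69, about 59 mm. Lifting straight up.

Call:
arm_command(
  commands=[0.0035,0,-0.0035,0,0,0,0,0.0105,0,-0.0105,0,0,0,0,0.021,0,-0.021,0,0,0,0,0.035,0,-0.0355,0,0,0,0,0.053,0,-0.053,0,0,0,0,0.07,0,-0.071,0,0,0,0,0.088,0,-0.0885,0,0,0,0,0.105,0,-0.106,0,0,0,0],
)

```text
t: 4.0
eef_pos: [0.4378, 0.2085, 0.1893]
tool_rot: [-0.352, 0.358, 0.853, 0.146]
contact_force: [1.1, -0.3, -1.0]
gripper_width: 0.689
grasp_force: 48.3
```

```bash
python3 -c "
from h import *
present(.20)
from station import read_camera
a=[read_camera(n)['img'][...,::-1] for n in('wrist','scene')]
cv2.imwrite('pics/w3.png',cv2.resize(np.hstack([a[0],a[1]]),(800,300)))
"
```

```text
t 4.0 q [-0.25  0.52  0.1   1.85 -0.67  1.36  0.97] p [0.4378 0.2085 0.1893] w 0.689 F 48.3
shift [-0.156  -0.0014 -0.1629] rot [  -0.38  -39.22 -145.8 ]
```

View pics/w3.png

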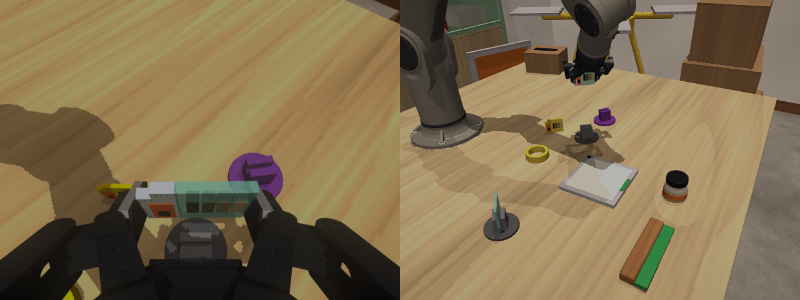

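The slide is held with its label towards the camera, and the stand is empty. Now I roll towards the presenting orientation in stages while moving over the pad.

Call:
arm_command(
  commands=[-0.008,0,-0.008,0,-2,-7.5,0,-0.016,0,-0.016,0,-4,-15,0,-0.025,0,-0.026,0,-6,-22.5,0,-0.034,0,-0.036,0,-8,-30,0,-0.043,0,-0.045,0,-10,-37.5,0,-0.052,0,-0.054,0,-12,-45,0,-0.061,0,-0.064,0,-14,-52.5,0,-0.07,0,-0.073,0,-16,-60,0],
)

```text
t: 4.9
eef_pos: [0.509, 0.136, 0.1896]
tool_rot: [-0.115, -0.102, 0.955, 0.253]
contact_force: [-0.8, 0.3, -0.0]
gripper_width: 0.693
grasp_force: 48.3
```

```bash
python3 -c "
from h import *
present(.20)"
```

```text
t 4.9 q [-0.05  0.45 -0.04  1.83 -0.53  1.18  1.98] p [0.509  0.136  0.1896] w 0.693 F 48.3
shift [-0.0587 -0.0849 -0.0688] rot [ -0.11 -23.26 -85.51]
```

Joint 7 climbs with this turn and may reach its limit. I'll fit a quick kinematic model to the recorded poses and choose the branch.

```bash
cat > kin.py <<'E'
from h import *
from scipy.optimize import least_squares
import itertools
D=[([-1.299,.477,.022,1.555,-.011,1.109,-.083],[.25005,.6263,.2303],[-1e-4,.18877,.98202,-9e-4]),
([-.41,.47,.08,1.82,-.61,1.24,.85],[.4443,.2786,.1947],[-.283,.329,.893,.117]),
([-.12,.67,.16,1.62,-.6,1.52,1.05],[.5332,.1106,.1774],[-.352,.359,.852,.146]),
([-.23,.75,.05,1.9,-.74,1.14,1.14],[.4313,.2142,.0377],[-.354,.355,.853,.145]),
([-.25,.52,.1,1.85,-.67,1.36,.97],[.4378,.2085,.1893],[-.352,.358,.853,.146]),
([-.05,.45,-.04,1.83,-.53,1.18,1.98],[.509,.136,.1896],[-.115,-.102,.955,.253])]
Rq=lambda w:Ro.from_quat([w[1],w[2],w[3],w[0]])
def frames(q,s,b):
    R=Ro.from_euler('z',b);out=[R]
    for i in range(7):
        R=R*(Ro.from_euler('z',s[i//2]*q[i]) if i%2==0 else Ro.from_euler('y',q[i]));out.append(R)
    return out
def fit():
    best=None
    for s in itertools.product((1,-1),repeat=4):
        for b0,t0 in itertools.product((0,1.57,3.14,-1.57),repeat=2):
            f=lambda x:np.concatenate([((frames(q,s,x[0])[7]*Ro.from_euler('z',x[1])).inv()*Rq(w)).as_rotvec() for q,p,w in D])
            r=least_squares(f,[b0,t0])
            if best is None or r.cost<best[0]:best=(r.cost,s,r.x)
    c,s,x=best
    A=[];y=[]
    for q,p,w in D:
        F=[k.as_matrix() for k in frames(q,s,x[0])];A.append(np.c_[np.array([0,0,1]),F[1][:,:2],F[3],F[5],F[7][:,2]]);y+=p
    A=np.vstack(A);y=np.array(y);L=np.linalg.solve(A.T@A+1e-5*np.eye(10),A.T@y)
    return s,x,L,c,np.abs(A@L-y).max()
s,x,L,c,e=fit()
def fk(q):
    F=frames(q,s,x[0]);M=[k.as_matrix() for k in F]
    return np.c_[np.array([0,0,1]),M[1][:,:2],M[3],M[5],M[7][:,2]]@L,F[7]*Ro.from_euler('z',x[1])
lo=np.array([-2.96,-.34,-1.41,.24,-1.37,.17,-2.96]);hi=np.array([2.96,2.1,1.46,2.44,4.51,1.92,2.96])
def ik(p,R,q0):
    g=lambda q:np.r_[(fk(q)[0]-p)*20,(R.inv()*fk(q)[1]).as_rotvec()*5,.01*(q-q0)]
    r=least_squares(g,np.clip(q0,lo+.06,hi-.06),bounds=(lo+.05,hi-.05));return r.x,np.abs(g(r.x)[:6]/[20,20,20,5,5,5])
if __name__=='__main__':
    print(s,x,L.round(3),'rot cost',c,'pos err',e)
    R=toolR(PX,PY,45,-1);p=PAD+[0,0,.1]+R.as_matrix()[:,2]*.022
    rng=np.random.default_rng(0);seen=[]
    q6=np.array(D[5][0])
    for i in range(60):
        q,er=ik(p,R,q6 if i==0 else rng.uniform(lo,hi))
        if er.max()<.01:seen.append((np.abs(q-q6).max(),q))
    seen.sort(key=lambda t:t[0])
    for d,q in seen[:12]:print(round(d,2),q.round(2))
E
python3 kin.py
```

```text
(-1, -1, -1, -1) [ 2.38199041e-03 -4.71105157e+00] [ 0.273 -0.002  0.012 -0.014 -0.079  0.558  0.012  0.003  0.485  0.319] rot cost 9.014823522718578e-05 pos err 0.0038735983477155844
3.95 [-0.34  0.95  0.83  1.8  -1.32  1.55 -1.97]
4.0 [-0.27  0.88  0.7   1.8  -1.25  1.45 -2.02]
4.06 [-0.15  0.79  0.51  1.8  -1.15  1.33 -2.08]
4.08 [-0.11  0.78  0.45  1.8  -1.12  1.3  -2.1 ]
4.13 [-0.03  0.74  0.33  1.8  -1.05  1.23 -2.15]
4.26 [ 0.2   0.69  0.01  1.81 -0.88  1.1  -2.28]
4.27 [ 0.21  0.69 -0.01  1.81 -0.88  1.09 -2.29]
4.29 [ 0.23  0.69 -0.04  1.81 -0.86  1.08 -2.31]
4.36 [ 0.35  0.68 -0.2   1.81 -0.76  1.02 -2.38]
4.46 [ 0.48  0.69 -0.39  1.81 -0.65  0.97 -2.48]
4.49 [ 0.51  0.7  -0.44  1.81 -0.62  0.96 -2.51]
4.53 [ 0.56  0.71 -0.5   1.81 -0.57  0.94 -2.55]
```

The model fits to about 4 mm. The presenting pose lies at q7 ≈ -2.3, so the roll must go the other way round: +z turns in place, then the final approach.

Call:
arm_command(
  commands=[0,0,0,0,0,8.5,0,0,0,0,0,0,17,0,0,0,0,0,0,25.5,0,0,0,0,0,0,34,0,0,0,0,0,0,42.5,0,0,0,0,0,0,51,0,0,0,0,0,0,59.5,0,0,0,0,0,0,68,0],
)

```text
t: 5.7
eef_pos: [0.5084, 0.1364, 0.1894]
tool_rot: [-0.238, 0.455, 0.846, 0.144]
contact_force: [-1.3, 0.4, -0.9]
gripper_width: 0.688
grasp_force: 48.3
```

Call:
arm_command(
  commands=[0,0,0,0,0,8.5,0,0,0,0,0,0,17,0,0,0,0,0,0,25.5,0,0,0,0,0,0,34,0,0,0,0,0,0,42.5,0,0,0,0,0,0,51,0,0,0,0,0,0,59.5,0,0,0,0,0,0,68,0],
)

```text
t: 6.5
eef_pos: [0.5085, 0.1365, 0.1895]
tool_rot: [-0.278, 0.85, 0.447, -0.014]
contact_force: [0.1, 0.0, -1.0]
gripper_width: 0.691
grasp_force: 48.3
```

Call:
arm_command(
  commands=[0,0,0,0,0,8.5,0,0,0,0,0,0,17,0,0,0,0,0,0,25.5,0,0,0,0,0,0,34,0,0,0,0,0,0,42.5,0,0,0,0,0,0,51,0,0,0,0,0,0,59.5,0,0,0,0,0,0,68,0],
)

```text
t: 7.3
eef_pos: [0.5085, 0.1365, 0.1895]
tool_rot: [-0.223, 0.955, -0.105, -0.167]
contact_force: [0.2, 0.6, 0.1]
gripper_width: 0.696
grasp_force: 48.3
```

```bash
python3 -c "
from h import *
present(.16)"
```

```text
t 7.3 q [-0.58  0.53  0.67  1.86 -0.8   1.34 -1.32] p [0.5085 0.1365 0.1895] w 0.696 F 48.3
shift [ 0.1038  0.0684 -0.0357] rot [21.95 -4.8  67.91]
```

Call:
arm_command(
  commands=[0.012,0.008,-0.005,2.4,-0.5,7.5,0,0.024,0.016,-0.009,4.9,-1,15,0,0.036,0.024,-0.013,7.3,-1.6,22.6,0,0.048,0.032,-0.017,9.7,-2.1,30,0,0.06,0.04,-0.021,12.2,-2.6,37.7,0,0.072,0.047,-0.025,14.6,-3.2,45,0,0.084,0.055,-0.029,17,-3.7,52.8,0,0.093,0.061,-0.032,19.5,-4.3,60,0],
)

```text
t: 8.1
eef_pos: [0.5875, 0.0562, 0.1585]
tool_rot: [-0.265, 0.719, -0.583, -0.27]
contact_force: [0.8, 0.1, 0.3]
gripper_width: 0.691
grasp_force: 48.4
```

```bash
python3 -c "
from h import *
present(.10)"
```

```text
t 8.1 q [-0.36  0.75  0.78  1.81 -1.16  1.52 -1.99] p [0.5875 0.0562 0.1585] w 0.691 F 48.4
shift [ 0.0521 -0.0016  0.0383] rot [ 2.46 -0.36  7.89]
```

Call:
arm_command(
  commands=[0.013,0,0.01,0.6,0,2,0,0.026,-0.001,0.019,1.2,-0.2,4,0,0.039,-0.001,0.029,1.8,-0.3,6,0,0.052,-0.002,0.038,2.5,-0.4,7.9,0,0.052,-0.002,0.038,2.5,-0.4,7.9,0,0.052,-0.002,0.038,2.5,-0.4,7.9,0,0.052,-0.002,0.038,2.5,-0.4,7.9,0],
)

```text
t: 8.8
eef_pos: [0.5961, 0.0474, 0.0964]
tool_rot: [-0.264, 0.673, -0.633, -0.277]
contact_force: [0.4, -0.2, -0.9]
gripper_width: 0.689
grasp_force: 48.4
```

```bash
python3 -c "
from h import *
present(.10)
from station import read_camera
a=[]
for n in('top','scene','wrist'):
    c=read_camera(n);np.savez(f'pics/{n}5.npz',**c)
    u,v=proj(c,PAD+[0,0,.1]).astype(int);print(n,u,v,[proj(c,PAD+[0,0,.1]+30e-3*i*np.array(PX)+24e-3*j*np.cross(PX,PY)).round(1).tolist() for i,j in((1,1),(1,-1),(-1,-1),(-1,1))])
    k=c['img'][max(v-75,0):v+75,max(u-67,0):u+67,::-1] if n!='wrist' else c['img'][...,::-1]
    a.append(cv2.resize(k,(266*(n!='wrist') or 268,300)))
cv2.imwrite('pics/f5.png',cv2.resize(np.hstack(a),(800,300)))
"
```

```text
t 8.8 q [-0.32  0.85  0.75  1.83 -1.25  1.47 -2.01] p [0.5961 0.0474 0.0964] w 0.689 F 48.4
shift [0.0012 0.001  0.0007] rot [ 0.01 -0.    0.42]
top 327 208 [[340.9, 190.4], [312.1, 191.6], [313.7, 226.9], [342.9, 225.6]]
scene 317 232 [[327.7, 245.2], [341.4, 229.7], [307.8, 220.7], [293.0, 235.3]]
wrist 313 332 [[209.4, 308.5], [236.9, 348.6], [388.8, 349.6], [418.0, 309.8]]
```

View pics/f5.png

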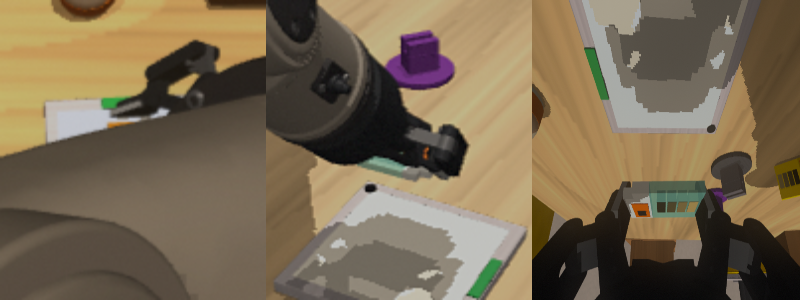

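The top view is mostly hidden by the arm. The scene and wrist views show the slide over the pad, label visible, with the frosted end on the green-mark side. I'll look at the wrist image closely to check the level.

```bash
python3 -c "
from h import *
c=dict(np.load('pics/wrist5.npz'));im=c['img'][260:400,180:450,::-1].copy()
cv2.imwrite('pics/f6.png',cv2.resize(im,(800,415),interpolation=cv2.INTER_CUBIC))
X=np.array(PX);Y=np.array(PY);Z=np.cross(X,Y)
for t in(-.003,.003):print([proj(c,PAD+[0,0,.1]+a*1e-3*X+b*1e-3*Z+t*Y).round(0).tolist() for a,b in((22,24),(30,16),(-30,24),(30,-24),(-30,-24))])
"
```

```text
[[238.0, 299.0], [217.0, 308.0], [417.0, 300.0], [238.0, 341.0], [388.0, 342.0]]
[[236.0, 319.0], [214.0, 327.0], [419.0, 320.0], [236.0, 356.0], [389.0, 357.0]]
```

View pics/f6.png

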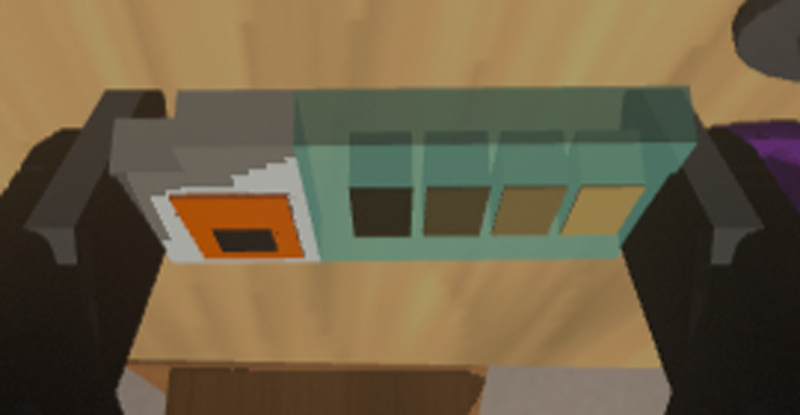

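The wrist crop gives clear slide corners. Their spacing suggests a few degrees of pitch and a shift of about 2.5 mm. I'll solve the pose from these corners.

```bash
python3 -c "
from h import *
c=dict(np.load('pics/wrist5.npz'))
o=np.array([[22,-3,24],[-30,-3,24],[-30,3,24],[10,3,24],[10,3,-24],[-30,3,-24],[30,3,16],[30,3,-24],[30,-3,16]])/1e3
i=np.array([[176,90],[690,88],[696,143],[296,143],[320,262],[620,258],[112,172],[170,262],[113,120]])/2.963+[180,260]-.33
ok,r,t=cv2.solvePnP(o,i,c['camera_matrix'],None)
pr=cv2.projectPoints(o,r,t,c['camera_matrix'],None)[0][:,0];print((pr-i).round(1).tolist())
R=c['pose'][:3,:3]@cv2.Rodrigues(r)[0];print('pos',c['pose'][:3,:3]@t[:,0]+c['pose'][:3,3]);print(R.round(3))
_,p,Rt=cur();print('slide in tool',(Rt.inv().as_matrix()@R).round(3).tolist())
"
```

```text
[[0.5, -0.0], [-0.0, -0.7], [0.7, -0.0], [-0.7, 1.0], [0.2, -0.2], [-1.2, 0.3], [-1.1, 0.1], [0.9, 0.2], [0.7, -0.7]]
pos [0.59603074 0.03198812 0.10807321]
[[ 0.998 -0.013  0.057]
 [ 0.057  0.004 -0.998]
 [ 0.013  1.     0.004]]
slide in tool [[-0.005, -0.71, 0.704], [-1.0, 0.008, 0.0], [-0.006, -0.704, -0.71]]
```

The slide is level within about 1°, its yaw is 3.3° against the pad's 3°, it is centred within about 2 mm, and it is about 96 mm above the pad top. Handing in.

```bash
python3 -c "
from station import *
o=get_obs();print(o['t'],max(map(abs,o['joint_vel'])),o['grasp_force']);print(hand_in())"
```

```text
8.95 0.0030565763723772303 48.35053324699402
the job is handed in; nothing more can be done
None
```

I handed the job in with the gripper still holding the test slide about 10 cm over the middle of the pad, level to about 1°, label up, frosted end towards the green mark. It took about 9 s, and I touched nothing else on the bench; no verdict came back.

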